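Spread the heaped nuts over the draining tray

TASK

The washed nuts lie in a heap under the wire guard of the draining tray. Spread all seven into one even layer over the tray floor so that they can dry: every nut flat on the floor, centres at least 55 mm apart, and no quarter of the tray left without a nut. Do not push against the guard, and leave the V-block in the tray and the other tools lying where they are.

Things in the scene. Friction and masses are not known exactly. Their poses are not given: they have to be found in the camera images.
- tray: fixed low rectangular bare-steel tray, outside 220 (its x) by 300 (its y) by 22 high, walls and floor 5 thick (inner floor 210 by 290, 5 above the bench). Origin: centre of the underside; x points to the guarded far side, y to its left, z up. Its quarters are divided by its own x and y centre lines.
- guard: fixed wire guard, a level mesh over the far half of the tray, no sides, carried by two 20 square posts. Same origin and axes as the tray: the mesh reaches from x = +5 (free front edge, 8 thick bar) to x = +123, y = -160 to +160; its underside is 166 above the bench. The posts stand outside the tray at x = +123, y = +-160. The wires are about 30 apart: nothing passes through.
- vblock: bystander: steel V-block 45 by 50 by 30 high, 0.45 kg, standing in the tray somewhere along its near (-x) wall. Origin: centre of its underside.
- file: bystander: flat file with wooden handle, about 320 long (its x), 24 high, on the bench beside the tray. Origin near its middle, underside.
- square: bystander: fitter's square, stock 100 long, blade 130, 14 high, on the bench on the other side of the tray from the file. Origin: centre of the stock's underside.
- hammer: bystander: hammer lying on the bench, handle along its x. Origin on its underside.
- brush: bystander: hand brush lying on the bench, handle along its x. Origin on its underside.
- oilcan: bystander: oil bottle, 68 diameter, 150 high, standing on the bench. Origin: centre of its underside.
- nut0: steel hexagon nut, 36 across flats, 41.6 across corners, 20 high, 0.11 kg; all seven are alike and start in a two-layer heap under the guard. Origin: its centre (15 above the bench when flat on the tray floor, 35 in the upper layer); z is the axis of its bore, the flats face its +-x and every 60 degrees round.
- nut1: steel hexagon nut, 36 across flats, 41.6 across corners, 20 high, 0.11 kg; all seven are alike and start in a two-layer heap under the guard. Origin: its centre (15 above the bench when flat on the tray floor, 35 in the upper layer); z is the axis of its bore, the flats face its +-x and every 60 degrees round.
- nut2: steel hexagon nut, 36 across flats, 41.6 across corners, 20 high, 0.11 kg; all seven are alike and start in a two-layer heap under the guard. Origin: its centre (15 above the bench when flat on the tray floor, 35 in the upper layer); z is the axis of its bore, the flats face its +-x and every 60 degrees round.
- nut3: steel hexagon nut, 36 across flats, 41.6 across corners, 20 high, 0.11 kg; all seven are alike and start in a two-layer heap under the guard. Origin: its centre (15 above the bench when flat on the tray floor, 35 in the upper layer); z is the axis of its bore, the flats face its +-x and every 60 degrees round.
- nut4: steel hexagon nut, 36 across flats, 41.6 across corners, 20 high, 0.11 kg; all seven are alike and start in a two-layer heap under the guard. Origin: its centre (15 above the bench when flat on the tray floor, 35 in the upper layer); z is the axis of its bore, the flats face its +-x and every 60 degrees round.
- nut5: steel hexagon nut, 36 across flats, 41.6 across corners, 20 high, 0.11 kg; all seven are alike and start in a two-layer heap under the guard (this one in the upper layer). Origin: its centre (15 above the bench when flat on the tray floor, 35 in the upper layer); z is the axis of its bore, the flats face its +-x and every 60 degrees round.
- nut6: steel hexagon nut, 36 across flats, 41.6 across corners, 20 high, 0.11 kg; all seven are alike and start in a two-layer heap under the guard (this one in the upper layer). Origin: its centre (15 above the bench when flat on the tray floor, 35 in the upper layer); z is the axis of its bore, the flats face its +-x and every 60 degrees round.

How it is judged:
By the outcome, as a careful person would: the job done as asked, in the order asked, and still so for the second after the job is handed in, with the robot touching nothing.
It also fails if it takes over 72 s, if anything falls off the work surface, if the arm or the gripper's body presses on something with over 40 N, if the wrist force passes 120 N, or if a joint passes its speed limit or range.

ROBOT

A 6-joint arm with a two-finger parallel gripper is mounted at the origin on the work surface. World frame = base frame: x ahead of the robot, y to its left, z up, the work surface at z = 0. Lengths are in m, angles in rad, forces in N, time in s.
With the tool pointing down it reaches from about 0.375 to 0.825 m from the base axis. Payload 5.5 kg.
Tool frame: the origin (TCP) lies on the centre line of the jaws, within the pads' length; the fingertips stand 8 mm ahead of it and the grasp point (between the pads) lies 11 mm behind it; z points along the fingers, y is the line along which they close (so a half turn about z gives the same grasp; the last joint's range is limited). The gripper opens to 85 mm and grips with 20 to 120 N. Pads are 22 mm wide; open, the fingers measure 114 mm over their backs; the gripper's body (76 mm by 85 mm) begins 54 mm behind the grasp point. The pads swing forward as they close: fully open they stand 13 mm farther back than shut.
Start: joints at [-1.349, 0.314, -0.047, 1.21, 0, 1.571], TCP at [0.132, -0.585, 0.239] pointing down, gripper open.
Joint ranges: [-2.67, 2.67], [-0.69, 1.73], [-1.03, 1.25], [-2.08, 2.16], [-1.42, 1.45], [-3.14, 3.14]. Speed limits (rad/s): [2.39, 2.39, 3.01, 3.14, 3.14, 3.14].

INTERFACE

Orientations are given as [roll, pitch, yaw] about the fixed x, y, z axes, in that order (R = Rz(yaw) Ry(pitch) Rx(roll)).
In Python, from cell import manip, camera, camera_info gives the robot as it stands.
- The arm moves only by the shell command python3 -m handwheel 'ROWS'. ROWS is text: rows parted by semicolons, each of 7 numbers parted by spaces: the shift along the tool's x, y, z in m, then the turn, a rotation vector about the tool's x, y, z in rad, then the opening, from -1 (shut) to 1 (fully open). A call has 1 to 8 rows; each row shifts and turns the commanded pose from where the row before left it, along the tool's axes as they then stand; what a row does not reach is not made up. A row lasts 1/12 s, in which the tool goes at most 41.7 mm and 7.16 degrees, less where a joint would pass 70% of its speed; a pose out of reach is approached as far as the arm can. A call is refused whole if a number of a shift passes 0.0417 or a number of a turn 0.125, either way. A call with a gripper value outside its range is refused whole. The fingers move at their own pace and stop on an object; the grip force is fixed at half the most. Time passes only in rows, so rows that do not move let the fingers close. It gives the time, the measured TCP pose, the force, the opening and the grip force at its end, in the units of the state.
- manip.observe(): the state, without advancing time (a new reading comes with each control period).
- camera(name): name is "scene" or "top"; returns (picture, depth): 480x640x3 uint8, red, green, blue; 480x640 float32, m along the optical axis (not along the pixel's ray), 0 where there is no reading.
- camera_info(name): a dict with "fov_y" (degrees; the focal length in pixels is half the picture's height over the tangent of half this angle, whatever the lens; pixels are square), "cx", "cy" (the principal point, pixels), "origin" and "rotation" of the camera in the world. Camera axes: x right, y down, z forward; pixel columns grow to the right and rows downward; lengths in m; the calibration is good to about 2 mm. A picture is of the moment at which its call begins. camera_info takes no time and is no camera call.
- manip.job_done(): hands the job in; it is judged then, once.
The state is a dict: "clock": time; "q": joint angles; "qd": joint speeds; "joint_torque": joint torques, N m; "eef_pos": TCP position; "orientation": TCP orientation; "wrist_force": force on the tool from outside, world axes, zero at the start; "wrist_torque": the same for the moment, N m; "gripper_width": finger opening in m; "grasp_force": force on a finger pad.
Only numpy, scipy, OpenCV 4.12 (cv2) and the standard library are available. Lean on these libraries where they do the work, as an engineer would, in place of code of your own. Each camera call takes 0.05 s, during which the arm holds its last target. There are 200 camera calls.

## Working session

There is one attempt and no reset: what is moved stays moved. The work goes in short steps, Python scripts to look and compute and a shell command to move; the robot and the scene stay as the last step left them, time stands still between calls to the robot, and variables do not carry over. Pictures are saved under pics/ and viewed, at most 10 in all, crops included, and the job is handed in when it is done.

```bash
ls; mkdir -p pics; python3 - <<'E'
from cell import manip,camera,camera_info
import cv2
for n in("scene","top"):
    p,d=camera(n);cv2.imwrite(f"pics/{n}0.png",p[:,:,::-1]);print(n,camera_info(n))
print(manip.observe())
E
```

```text
pics
scene {'fov_y': 46.14409385494041, 'cx': 318.9910225627376, 'cy': 237.7306178226368, 'origin': array([ 1.43552304, -0.39652047,  0.99192961]), 'rotation': array([-2.34105855,  0.02015736,  1.12312371])}
top {'fov_y': 54.20163467322705, 'cx': 318.388712087974, 'cy': 240.71471160152177, 'origin': array([ 0.28315549, -0.00926084,  1.27788837]), 'rotation': array([-2.91396322, -0.00584046, -1.50159815])}
{'clock': 0.1, 'q': array([-1.34900977e+00,  3.14149097e-01, -4.79821372e-02,  1.21021815e+00,
        2.19918288e-06,  1.57083290e+00]), 'qd': array([-0.00014496,  0.00030392,  0.00077901,  0.00125142, -0.00078899,
        0.00052368]), 'joint_torque': array([ 2.10879438e-05, -5.40769279e+01,  3.40539551e+01,  1.12362739e-02,
        4.32130935e-05,  9.70265916e-06]), 'eef_pos': array([ 0.13187035, -0.58479788,  0.23852317]), 'orientation': array([-3.14003960e+00, -2.14237766e-06,  2.21749975e-01]), 'wrist_force': array([-0.21558416, -0.27097863,  1.32100102]), 'wrist_torque': array([ 0.02203064,  0.00670927, -0.02052219]), 'grasp_force': 0.0, 'gripper_width': 0.0857290014682317}
```

View pics/scene0.png

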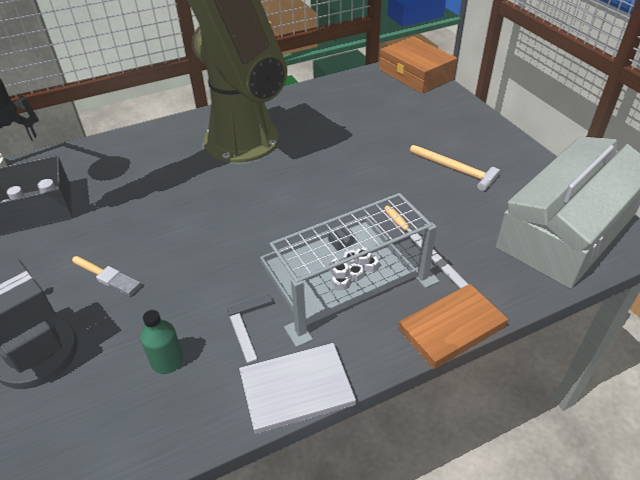

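View pics/top0.png

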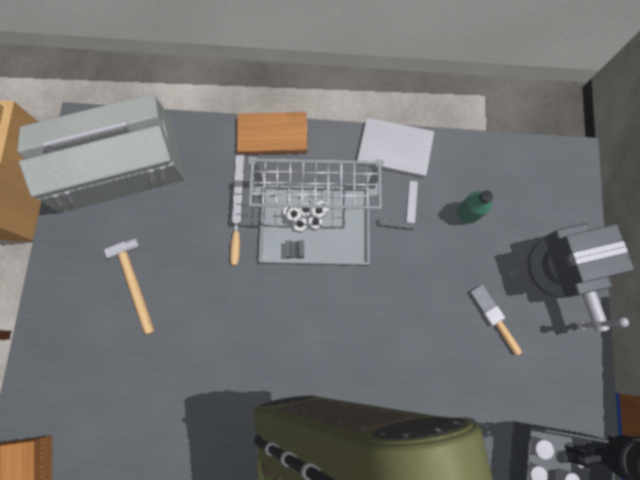

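Scene view: the tray is at ~(345,265) with the nuts at ~(355,265) under the mesh. Top view: the tray spans ~(258..370,160..265), nuts are at ~(305,217) just in front of and under the guard edge, V-block is at ~(293,250), file is to the left and square to the right.

```bash
cat > h.py <<'E'
import numpy as np,cv2
from scipy.spatial.transform import Rotation as R
from cell import manip,camera,camera_info
I={n:camera_info(n) for n in("scene","top")}
def F(i):return 240/np.tan(np.radians(i["fov_y"])/2)
def ray(n,u,v):
    i=I[n];f=F(i);d=np.array([(u-i["cx"])/f,(v-i["cy"])/f,1.])
    return np.array(i["origin"]),R.from_euler("xyz",i["rotation"]).apply(d)
def plane(n,u,v,z):
    o,d=ray(n,u,v);return o+d*(z-o[2])/d[2]
def proj(n,p):
    i=I[n];c=R.from_euler("xyz",i["rotation"]).inv().apply(np.array(p)-i["origin"]);f=F(i)
    return c[0]/c[2]*f+i["cx"],c[1]/c[2]*f+i["cy"]
def tri(uv1,uv2):
    o1,d1=ray("scene",*uv1);o2,d2=ray("top",*uv2)
    s=np.linalg.lstsq(np.c_[d1,-d2],o2-o1,rcond=None)[0]
    a,b=o1+s[0]*d1,o2+s[1]*d2;return (a+b)/2,np.linalg.norm(a-b)
E
python3 - <<'E'
from h import *
t=cv2.imread("pics/top0.png")[150:275,240:400];s=cv2.imread("pics/scene0.png")[185:345,250:450]
a=cv2.resize(t,None,fx=4,fy=4,interpolation=cv2.INTER_CUBIC)  #640x500
b=cv2.resize(s,None,fx=4,fy=4,interpolation=cv2.INTER_CUBIC)  #800x640
cv2.imwrite("pics/tc.png",a);cv2.imwrite("pics/sc.png",b[:600])
for u,v in((258,265),(370,265),(370,190),(258,190)):print(plane("top",u,v,.022).round(4))
E
```

```text
[0.4948 0.1624 0.022 ]
[ 0.5162 -0.1411  0.022 ]
[ 0.7307 -0.1316  0.022 ]
[0.7082 0.1834 0.022 ]
```

View pics/tc.png

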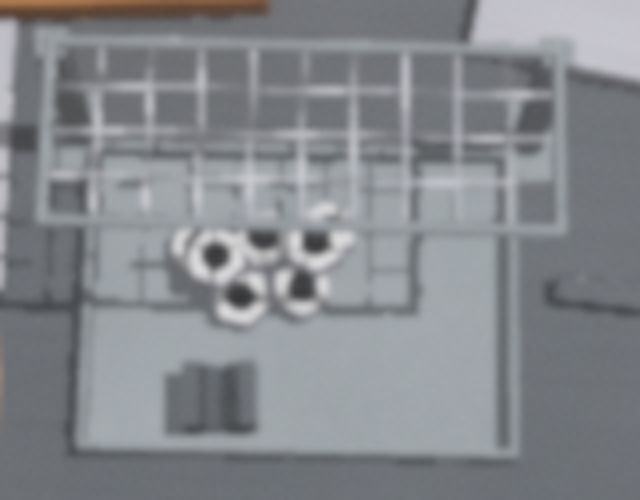

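View pics/sc.png

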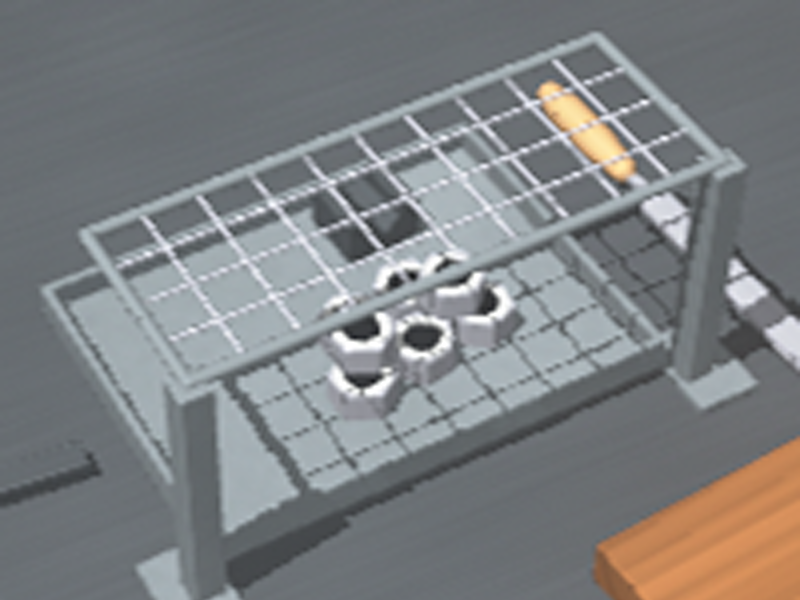

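```bash
cat >> h.py <<'E'
T0=np.array([.6152,.0184]);yaw=.070
def tray(p):
    c,s=np.cos(yaw),np.sin(yaw);d=np.array(p[:2])-T0;return np.array([c*d[0]+s*d[1],-s*d[0]+c*d[1]])
def world(p):
    c,s=np.cos(yaw),np.sin(yaw);return T0+[c*p[0]-s*p[1],s*p[0]+c*p[1]]
E
python3 - <<'E'
from h import *
S=lambda u,v:(250+u/4-.375,185+v/4-.375)
T=lambda u,v:(240+u/4-.375,150+v/4-.375)
for n,s,t in(("A5",(363,326),(315,240)),("D6",(452,272),(215,255)),("A'",(363,380),(325,220)),("B",(425,338),(263,240)),("C",(487,301),(188,243)),("E",(403,276),(240,295)),("F",(338,306),(302,288)),
 ("nearR corner",(45,290),(518,458)),("guardfront L",(600,36),(45,220)),("guardfront R",(85,233),(562,232)),("guardback R",(190,382),(562,45)),("vb",(370,200),(215,398))):
    p,e=tri(S(*s),T(*t));print(n,p.round(3),"miss",round(e,4),"tray",tray(p).round(3), "topray",tray(plane("top",*T(*t),.045 if n in("A5","D6") else .025)).round(3),"scray",tray(plane("scene",*S(*s),.045 if n in("A5","D6") else .025)).round(3))
for c in((-110,-150),(-110,150),(110,-150),(110,150)):
    w=[*world(np.array(c)/1000),.022];print(c,((np.array(proj("top",w))-[240,150])*4).round(),((np.array(proj("scene",w))-[250,185])*4).round())
E
```

```text
A5 [0.655 0.01  0.047] miss 0.0018 tray [ 0.04  -0.011] topray [ 0.04  -0.012] scray [ 0.038 -0.009]
D6 [0.64  0.077 0.047] miss 0.0009 tray [0.029 0.057] topray [0.029 0.057] scray [0.028 0.058]
A' [0.676 0.002 0.026] miss 0.0028 tray [ 0.059 -0.02 ] topray [ 0.06  -0.019] scray [ 0.058 -0.021]
B [0.66  0.047 0.024] miss 0.0035 tray [0.047 0.026] topray [0.046 0.024] scray [0.049 0.027]
C [0.653 0.096 0.025] miss 0.0026 tray [0.043 0.075] topray [0.044 0.076] scray [0.042 0.074]
E [0.617 0.058 0.031] miss 0.0005 tray [0.004 0.039] topray [0.006 0.04 ] scray [-0.001  0.043]
F [0.624 0.014 0.033] miss 0.0048 tray [ 0.008 -0.005] topray [ 0.011 -0.003] scray [ 0.001 -0.003]
nearR corner [ 0.52  -0.136  0.02 ] miss 0.0054 tray [-0.106 -0.148] topray [-0.108 -0.15 ] scray [-0.1   -0.147]
guardfront L [0.62  0.177 0.172] miss 0.0052 tray [0.015 0.157] topray [0.06  0.176] scray [-0.123  0.274]
guardfront R [ 0.634 -0.143  0.171] miss 0.003 tray [ 0.007 -0.162] topray [ 0.052 -0.184] scray [-0.131 -0.105]
guardback R [ 0.756 -0.137  0.175] miss 0.0033 tray [ 0.129 -0.165] topray [ 0.191 -0.189] scray [ 0.009 -0.107]
vb [0.545 0.071 0.026] miss 0.0029 tray [-0.066  0.058] topray [-0.067  0.056] scray [-0.067  0.06 ]
(-110, -150) [517. 460.] [ 32. 283.]
(-110, 150) [ 75. 460.] [453. 112.]
(110, -150) [509. 153.] [207. 536.]
(110, 150) [ 84. 152.] [658. 327.]
```

```bash
sed -i 's/yaw=.070/yaw=.060/' h.py; cat > go.py <<'E'
# usage: go.py x y z(mm, tray frame) tilt(rad) [az]: prints state and remaining move in tool axes
import sys
from h import *
s=manip.observe();Rn=R.from_euler("xyz",s["orientation"])
p=s["eef_pos"];print("t%.2f tray"%s["clock"],(tray(p)*1e3).round(1),"z%.1f"%(p[2]*1e3),"F",s["wrist_force"].round(1),"w%.1f g%.1f"%(s["gripper_width"]*1e3,s["grasp_force"]))
if len(sys.argv)>4:
    x,y,z,t=map(float,sys.argv[1:5]);az=float(sys.argv[5]) if len(sys.argv)>5 else 0
    Rt=R.from_euler("z",yaw+az)*R.from_euler("x",np.pi)*R.from_euler("y",t)
    w=np.append(world([x/1e3,y/1e3]),z/1e3)
    r=(Rn.inv()*Rt).as_rotvec();d=w-p
    print("rot",r.round(3),"shift before rot",Rn.inv().apply(d).round(4),"after rot",Rt.inv().apply(d).round(4))
E
python3 go.py -70 -11 250 0; python3 go.py -70 -11 250 .75
```

```text
t0.10 tray [-518.6 -573.1] z238.5 F [-0.2 -0.3  1.3] w85.7 g0.0
rot [-0.002  0.     0.162] shift before rot [ 0.5333 -0.4826 -0.0107] after rot [ 0.4486 -0.5621 -0.0115]
t0.10 tray [-518.6 -573.1] z238.5 F [-0.2 -0.3  1.3] w85.7 g0.0
rot [-0.062  0.748  0.154] shift before rot [ 0.5333 -0.4826 -0.0107] after rot [ 0.3361 -0.5621  0.2974]
```

```bash
python3 -m handwheel '0.0280 -0.0254 0 0 0 0 0.4;0.0280 -0.0254 0 0 0 0 0.4;0.0280 -0.0254 0 0 0 0 0.4;0.0280 -0.0254 0 0 0 0 0.4;0.0280 -0.0254 0 0 0 0 0.4;0.0280 -0.0254 0 0 0 0 0.4;0.0280 -0.0254 0 0 0 0 0.4;0.0280 -0.0254 0 0 0 0 0.4' 
python3 -m handwheel '0.0280 -0.0254 0 0 0 0 0.4;0.0280 -0.0254 0 0 0 0 0.4;0.0280 -0.0254 0 0 0 0 0.4;0.0280 -0.0254 0 0 0 0 0.4;0.0280 -0.0254 0 0 0 0 0.4;0.0280 -0.0254 0 0 0 0 0.4;0.0280 -0.0254 0 0 0 0 0.4;0.0280 -0.0254 0 0 0 0 0.4'
python3 -m handwheel '0.0280 -0.0254 0 0 0 0 0.4;0.0280 -0.0254 0 0 0 0 0.4;0.0280 -0.0254 0 0 0 0 0.4;0 0 0 0 0 0.08 0.4;0 0 0 0 0 0.08 0.4;0 0 0 0 0 0 0.4'
python3 go.py -70 -11 250 .75
```

```text
clock: 0.77
eef_pos: [0.3062, -0.336, 0.2391]
orientation: [-3.141, 0.0, 0.221]
wrist_force: [1.2, -0.4, 0.2]
gripper_width: 0.0601
grasp_force: 0.0
clock: 1.43
eef_pos: [0.4801, -0.0884, 0.2391]
orientation: [-3.142, 0.0, 0.222]
wrist_force: [1.4, -0.5, 0.4]
gripper_width: 0.0596
grasp_force: 0.0
clock: 1.93
eef_pos: [0.5447, 0.0034, 0.2386]
orientation: [-3.142, 0.001, 0.061]
wrist_force: [-0.0, 0.2, 0.9]
gripper_width: 0.0599
grasp_force: 0.0
t1.93 tray [-71.3 -10.8] z238.6 F [-0.   0.2  0.9] w59.9 g0.0
rot [-0.001  0.751  0.001] shift before rot [ 0.0013  0.0002 -0.0114] after rot [ 0.0087  0.0002 -0.0075]
```

```bash
python3 -m handwheel '0 0 0 0 0.125 0 0.4;0 0 0 0 0.125 0 0.4;0 0 0 0 0.125 0 0.4;0 0 0 0 0.125 0 0.4;0 0 0 0 0.125 0 0.4;0 0 0 0 0.125 0 0.4;0 0 0 0 0 0 0.4'
python3 go.py -40 -11 70 .75;
```

```text
clock: 2.52
eef_pos: [0.5329, 0.0022, 0.226]
orientation: [3.142, -0.733, 0.062]
wrist_force: [-3.8, -0.1, -6.0]
gripper_width: 0.0597
grasp_force: 0.0
t2.52 tray [-83.1 -11.2] z226.0 F [-3.8 -0.1 -6. ] w59.7 g0.0
rot [-0.001  0.017  0.002] shift before rot [-7.240e-02 -1.000e-04  1.448e-01] after rot [-0.0748 -0.0002  0.1435]
```

```bash
python3 -m handwheel '-0.018 0 0.036 0 0.017 0 0.4;-0.018 0 0.036 0 0 0 0.4;-0.018 0 0.036 0 0 0 0.4;-0.018 0 0.036 0 0 0 0.4;0 0 0 0 0 0 0.4;0 0 0 0 0 0 0.4'
python3 go.py 36 -11 42 .75;
```

```text
clock: 3.02
eef_pos: [0.6112, 0.0041, 0.0948]
orientation: [-3.139, -0.718, 0.062]
wrist_force: [0.6, -0.3, 0.4]
gripper_width: 0.0598
grasp_force: 0.0
t3.02 tray [ -4.8 -14. ] z94.8 F [ 0.6 -0.3  0.4] w59.8 g0.0
rot [-0.004  0.032  0.002] shift before rot [-0.004  -0.0028  0.0666] after rot [-0.0062 -0.003   0.0665]
```

```bash
python3 -c "
from h import *
print(manip.observe()['q'].round(3))"; python3 -m handwheel '0 0 0 0 0 0 0.4'
```

```text
[-0.025  0.101 -1.021 -0.266  0.06   3.076]
clock: 3.1
eef_pos: [0.6131, 0.0041, 0.1004]
orientation: [-3.14, -0.727, 0.063]
wrist_force: [0.3, 0.2, 1.1]
gripper_width: 0.06
grasp_force: 0.0
```

```bash
sed -i 's/\*R.from_euler("y",t)$/*R.from_euler("y",t)*R.from_euler("z",np.pi)/' go.py
python3 -m handwheel '0.018 0 -0.036 0 0 0 0.4;0.018 0 -0.036 0 0 0 0.4;0 0 0 0 0 -0.125 0.4;0 0 0 0 0 -0.125 0.4;0 0 0 0 0 -0.125 0.4;0 0 0 0 0 -0.125 0.4;0 0 0 0 0 -0.125 0.4;0 0 0 0 0 -0.125 0.4'
python3 -m handwheel '0 0 0 0 0 -0.125 0.4;0 0 0 0 0 -0.125 0.4;0 0 0 0 0 -0.125 0.4;0 0 0 0 0 -0.125 0.4;0 0 0 0 0 -0.125 0.4;0 0 0 0 0 -0.125 0.4;0 0 0 0 0 -0.125 0.4;0 0 0 0 0 -0.125 0.4'
python3 -m handwheel '0 0 0 0 0 -0.125 0.4;0 0 0 0 0 -0.125 0.4;0 0 0 0 0 -0.125 0.4;0 0 0 0 0 -0.125 0.4;0 0 0 0 0 -0.125 0.4;0 0 0 0 0 -0.125 0.4;0 0 0 0 0 -0.125 0.4;0 0 0 0 0 -0.125 0.4'
python3 -m handwheel '0 0 0 0 0 -0.125 0.4;0 0 0 0 0 -0.025 0.4;0 0 0 0 0 0 0.4'
python3 go.py 36 -11 60 .75;python3 -c "
from h import *
print(manip.observe()['q'].round(3))"
```

```text
clock: 3.77
eef_pos: [0.5923, 0.0027, 0.1834]
orientation: [2.586, -0.511, 0.969]
wrist_force: [0.2, 0.6, 0.1]
gripper_width: 0.06
grasp_force: 0.0
clock: 4.43
eef_pos: [0.5923, 0.0027, 0.1833]
orientation: [2.414, 0.123, 1.773]
wrist_force: [0.2, -0.4, -0.7]
gripper_width: 0.0603
grasp_force: 0.0
clock: 5.1
eef_pos: [0.5923, 0.0027, 0.1833]
orientation: [2.812, 0.671, 2.704]
wrist_force: [-0.0, 1.3, 0.5]
gripper_width: 0.0595
grasp_force: 0.0
clock: 5.35
eef_pos: [0.5921, 0.0027, 0.1819]
orientation: [2.926, 0.708, 2.882]
wrist_force: [1.1, -0.4, -0.2]
gripper_width: 0.0599
grasp_force: 0.0
t5.35 tray [-24.  -14.3] z181.9 F [ 1.1 -0.4 -0.2] w59.9 g0.0
rot [ 0.002 -0.016 -0.241] shift before rot [ 0.0367 -0.0061  0.1307] after rot [0.0392 0.0033 0.1301]
[-0.03  -0.116 -0.966 -0.012  0.064  0.174]
```

```bash
python3 -m handwheel '0 0 0 0 0 -0.12 0.4;0 0 0 0 0 -0.12 0.4;0 0 0 0 -0.01 0 0.4;0 0 0 0 0 0 0.4'; python3 go.py 5 -11 60 .75
```

```text
clock: 5.68
eef_pos: [0.5911, 0.0028, 0.1789]
orientation: [3.133, 0.741, -3.089]
wrist_force: [-0.7, 0.0, -0.5]
gripper_width: 0.0599
grasp_force: 0.0
t5.68 tray [-25.  -14.1] z178.9 F [-0.7  0.  -0.5] w59.9 g0.0
rot [ 0.004 -0.009 -0.005] shift before rot [0.0581 0.0024 0.108 ] after rot [0.0591 0.0031 0.1074]
```

```bash
python3 -c "
from h import *
print(manip.observe()['q'].round(3))"
```

```text
[-0.031 -0.114 -0.979 -0.033  0.065 -0.062]
```

```bash
python3 -m handwheel '0.0195 0.001 0.0355 0 0 0 0.4;0.0195 0.001 0.0355 0 0 0 0.4;0.0195 0.001 0.0355 0 0 0 0.4;0 0 0 0 0 0 0.4;0 0 0 0 0 0 0.4'; python3 go.py 36 -11 43 .75; python3 -c "
from h import *
print(manip.observe()['q'].round(3))"
```

```text
clock: 6.1
eef_pos: [0.6254, 0.0079, 0.0582]
orientation: [3.133, 0.719, -3.087]
wrist_force: [0.0, 0.3, -0.3]
gripper_width: 0.0599
grasp_force: 0.0
t6.10 tray [  9.6 -11.1] z58.2 F [ 0.   0.3 -0.3] w59.9 g0.0
rot [ 0.005 -0.031 -0.004] shift before rot [-0.0099  0.      0.0289] after rot [-0.009   0.0001  0.0292]
[-0.016  0.213 -1.025 -0.384  0.056 -0.054]
```

```bash
python3 -m handwheel '-0.005 0 0.0145 0 0 0 0.4;-0.005 0 0.0145 0 0 0 0.4;0 0 0 0 0 0 0.4;0 0 0 0 0 0 0.4'; python3 go.py 36 -11 43 .75
python3 - <<'E'
from h import *
p,d=camera("scene");cv2.imwrite("pics/s1.png",cv2.resize(p[185:335,250:450,::-1],None,fx=4,fy=4,interpolation=cv2.INTER_CUBIC))
E
```

```text
clock: 6.43
eef_pos: [0.6558, 0.0094, 0.0518]
orientation: [3.136, 0.732, -3.084]
wrist_force: [-0.5, -0.3, -0.3]
gripper_width: 0.06
grasp_force: 0.0
t6.43 tray [ 40.  -11.4] z51.8 F [-0.5 -0.3 -0.3] w60.0 g0.0
rot [ 0.005 -0.018 -0.002] shift before rot [0.0088 0.0004 0.0039] after rot [0.0089 0.0004 0.0038]
```

View pics/s1.png

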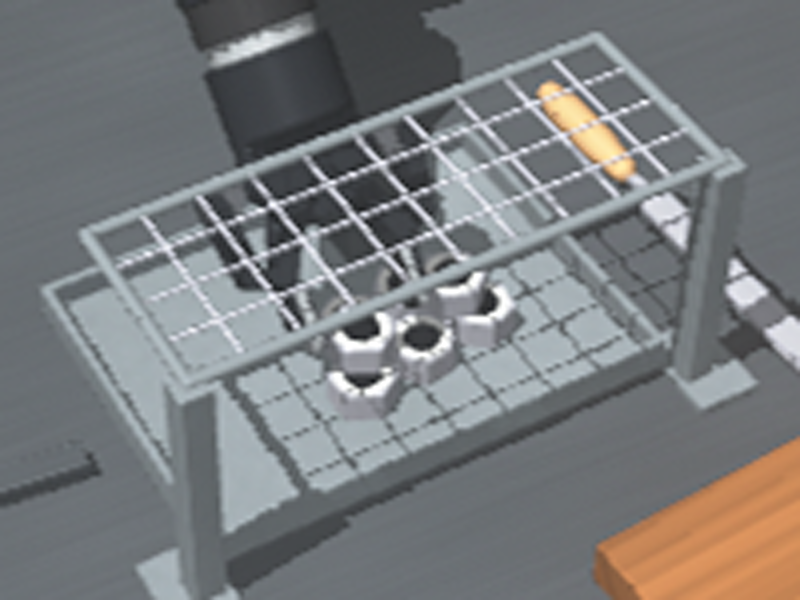

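The left fingertip is at ~(293,328) and the right at ~(408,265), straddling the upper nut A at (363,328). I lower slightly and close.

```bash
python3 -m handwheel '0.009 0 0.007 0 0 0 0.4;0 0 0 0 0 0 0.4;0 0 0 0 0 0 -1;0 0 0 0 0 0 -1;0 0 0 0 0 0 -1;0 0 0 0 0 0 -1;0 0 0 0 0 0 -1'; python3 go.py 5 -70 60 .73
```

```text
clock: 7.07
eef_pos: [0.6534, 0.0094, 0.0384]
orientation: [3.137, 0.73, -3.082]
wrist_force: [-2.8, 0.4, 6.1]
gripper_width: 0.0344
grasp_force: 60.4
t7.07 tray [ 37.6 -11.3] z38.4 F [-2.8  0.4  6.1] w34.4 g60.4
rot [ 0.005 -0.    -0.   ] shift before rot [ 0.0099 -0.0585 -0.0381] after rot [ 0.0099 -0.0587 -0.0378]
```

```bash
python3 -m handwheel '-0.0053 0 -0.006 0 0 0 -1;0 -0.028 0 0 0 0 -1;0 -0.028 0 0 0 0 -1;0 -0.028 0 0 0 0 -1;0.002 0 0.009 0 0 0 -1;0.004 0 0.009 0 0 0 -1;0 0 0 0 0 0 -1'; python3 go.py 47 -95 19.5 .73
```

```text
clock: 7.65
eef_pos: [0.6642, -0.0743, 0.0254]
orientation: [3.135, 0.724, -3.084]
wrist_force: [-1.1, -0.6, -1.5]
gripper_width: 0.0345
grasp_force: 60.2
t7.65 tray [ 43.3 -95.4] z25.4 F [-1.1 -0.6 -1.5] w34.5 g60.2
rot [ 0.005 -0.006 -0.002] shift before rot [0.0012 0.0004 0.0069] after rot [0.0012 0.0004 0.0069]
```

```bash
python3 -m handwheel '0.001 0 0.0065 0 0 0 -1;0.001 0 0.001 0 0 0 -1;0 0 0 0 0 0 -1;0 0 0 0 0 0 0.0;0 0 0 0 0 0 0.0;0 0 0 0 0 0 0.0'; python3 go.py 47 -95 19.5 .73
```

```text
clock: 8.15
eef_pos: [0.6689, -0.0735, 0.0208]
orientation: [3.137, 0.728, -3.081]
wrist_force: [-0.7, 0.4, -0.2]
gripper_width: 0.0424
grasp_force: 0.0
t8.15 tray [ 48.1 -95. ] z20.8 F [-0.7  0.4 -0.2] w42.4 g0.0
rot [ 0.005 -0.002  0.   ] shift before rot [ 0.0017 -0.      0.0002] after rot [ 0.0017 -0.      0.0002]
```

```bash
python3 -m handwheel '0 0 -0.02 0 0 0 0.4;0 0 -0.02 0 0 0 0.4;0 0.038 -0.004 0 0 0 0.4;0 0.038 -0.004 0 0 0 0.4;0 0.038 -0.004 0 0 0 0.4;0 0.038 -0.004 0 0 0 0.4;0 0 0 0 0 0 0.4'; python3 go.py 26 57 40 .73;python3 - <<'E'
from h import *
p,d=camera("scene");cv2.imwrite("pics/s2.png",cv2.resize(p[185:335,250:450,::-1],None,fx=4,fy=4,interpolation=cv2.INTER_CUBIC))
E
```

```text
clock: 8.73
eef_pos: [0.6228, 0.0825, 0.0647]
orientation: [3.133, 0.728, -3.075]
wrist_force: [0.4, 0.3, -0.8]
gripper_width: 0.0595
grasp_force: 0.0
t8.73 tray [11.5 63.5] z64.7 F [ 0.4  0.3 -0.8] w59.5 g0.0
rot [ 0.013 -0.002  0.005] shift before rot [ 0.0056 -0.0068  0.028 ] after rot [ 0.0056 -0.0065  0.0281]
```

View pics/s2.png

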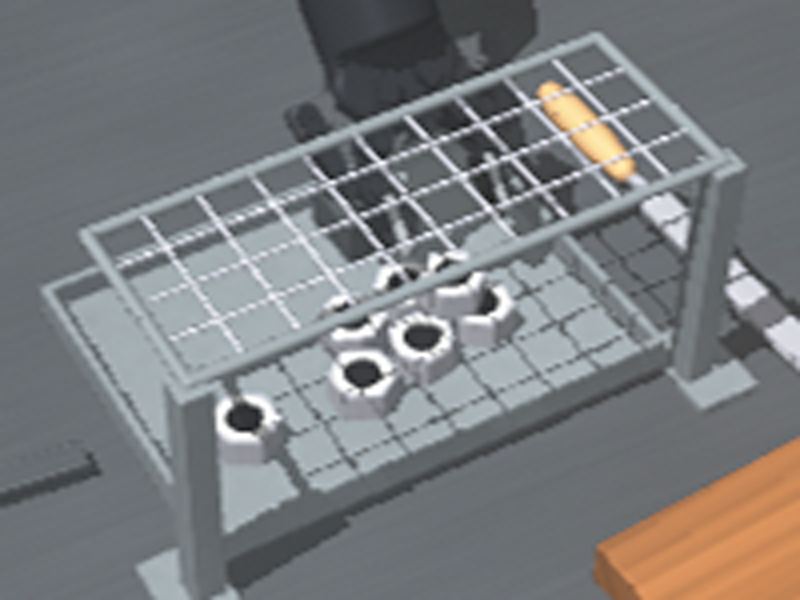

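A5 now lies flat at ~(245,418); the heap is otherwise unchanged, with upper nut D at ~(452,275). Now grasp D.

```bash
python3 -m handwheel '0.002 -0.0065 0.014 0 0 0 0.4;0.004 0 0.014 0 0 0 0.4;0 0 0 0 0 0 0.4;0 0 0 0 0 0 -1;0 0 0 0 0 0 -1;0 0 0 0 0 0 -1;0 0 0 0 0 0 -1;0 0 0 0 0 0 -1'; python3 go.py 47 -95 19.5 .73;  python3 -c "
from h import *
print(manip.observe()['q'].round(3))"
```

```text
clock: 9.45
eef_pos: [0.6372, 0.0697, 0.0384]
orientation: [3.137, 0.726, -3.082]
wrist_force: [-0.4, -1.1, -0.2]
gripper_width: 0.0342
grasp_force: 59.7
t9.45 tray [25.  49.9] z38.4 F [-0.4 -1.1 -0.2] w34.2 g59.7
rot [ 0.005 -0.004 -0.   ] shift before rot [-0.004  -0.145   0.0281] after rot [-0.0038 -0.1449  0.0287]
[ 0.13   0.287 -1.013 -0.454 -0.042  0.053]
```

```bash
python3 -m handwheel '-0.0053 0 -0.006 0 0 0 -1;-0.004 0.018 -0.004 0 0 0 -1;0 0.018 0 0 0 0 -1;0 0.018 0 0 0 0 -1;0.008 0 -0.02 0 0.125 0 -1;0.004 0 -0.02 0 0.125 0 -1;0 0 0 0 0 0 -1'; python3 go.py -18 103 22 .48
```

```text
clock: 10.03
eef_pos: [0.6133, 0.1234, 0.067]
orientation: [3.138, 0.554, -3.079]
wrist_force: [0.8, 0.2, -1.3]
gripper_width: 0.0345
grasp_force: 60.2
t10.03 tray [  4.4 104.9] z67.0 F [ 0.8  0.2 -1.3] w34.5 g60.2
rot [0.005 0.074 0.002] shift before rot [ 0.0427 -0.0019  0.0265] after rot [ 0.0406 -0.0019  0.0296]
```

```bash
python3 -m handwheel '0.02 0 -0.005 0 0.07 0 -1;0.012 -0.001 0.012 0 0 0 -1;0.009 0 0.012 0 0 0 -1;0 0 0.01 0 0 0 -1;0 0 0 0 0 0 -1'; python3 go.py -18 103 22 .48;python3 -c "
from h import *
print(manip.observe()['q'].round(3))"
```

```text
clock: 10.45
eef_pos: [0.5933, 0.1208, 0.0184]
orientation: [3.137, 0.494, -3.08]
wrist_force: [1.3, -0.1, 0.2]
gripper_width: 0.0346
grasp_force: 63.7
t10.45 tray [-15.7 103.5] z18.4 F [ 1.3 -0.1  0.2] w34.6 g63.7
rot [0.005 0.014 0.001] shift before rot [ 0.0003 -0.0005 -0.0043] after rot [ 0.0004 -0.0005 -0.0043]
[ 0.245  0.264 -0.868 -0.049 -0.082  0.162]
```

```bash
python3 -m handwheel '0 0 0 0 0 0 0;0 0 0 0 0 0 0;0 0 0 0 0 0 0;0 0 -0.025 0 0 0 0;0 0 -0.025 0 0 0 0;0 -0.036 0 0 0 0 -1;0 -0.036 0 0 0 0 -1;0 -0.036 0 0 0 0 -1'; python3 go.py 15 -4 40 .48;python3 - <<'E'
from h import *
p,d=camera("scene");cv2.imwrite("pics/s3.png",cv2.resize(p[185:335,250:450,::-1],None,fx=4,fy=4,interpolation=cv2.INTER_CUBIC))
E
```

```text
clock: 11.12
eef_pos: [0.5755, 0.0109, 0.0637]
orientation: [3.138, 0.492, -3.077]
wrist_force: [0.3, -0.1, -0.8]
gripper_width: 0.0068
grasp_force: 0.0
t11.12 tray [-40.1  -5.1] z63.7 F [ 0.3 -0.1 -0.8] w6.8 g0.0
rot [0.006 0.012 0.004] shift before rot [-0.0374  0.0007  0.0469] after rot [-0.0379  0.0011  0.0464]
```

View pics/s3.png

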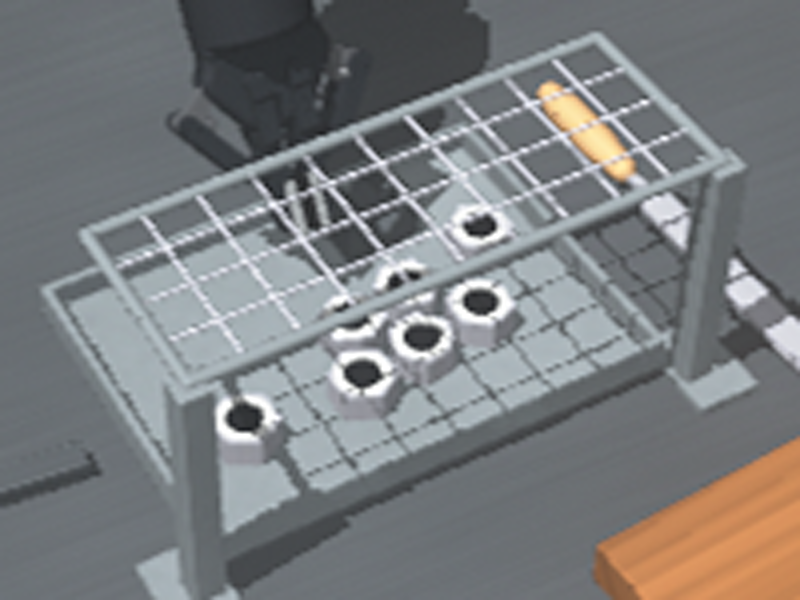

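D6 is flat at ~(480,225), A5 at (245,418); E ~(403,280), F ~(353,318), B (424,338), C (482,302), A' (362,375) remain in the single-layer cluster.

```bash
cat > m.py <<'E'
import sys
from h import *
for a in sys.argv[1:]:
    u,v=map(float,a.split(","));print(a,(tray(plane("scene",250+u/4-.375,185+v/4-.375,.025))*1e3).round(0))
E
python3 m.py 480,225 482,302 424,338 362,375 245,418 403,280 353,318
python3 - <<'E'
from h import *
p,d=camera("top")
hsv=cv2.cvtColor(p,cv2.COLOR_RGB2GRAY);m=(hsv>205).astype('uint8')[180:265,255:375]
n,l,st,c=cv2.connectedComponentsWithStats(m)
for i in range(1,n):
    if st[i,4]>12:print(st[i,4],(tray(plane("top",c[i][0]+255,c[i][1]+180,.025))*1e3).round(0))
E
```

```text
480,225 [-15. 106.]
482,302 [41. 72.]
424,338 [48. 27.]
362,375 [ 55. -19.]
245,418 [ 50. -92.]
403,280 [ 2. 41.]
353,318 [14. -1.]
18 [37. 57.]
13 [  40. -105.]
15 [ 20. -13.]
47 [-17. 104.]
18 [-7. 40.]
```

```bash
python3 -m handwheel '-0.019 0.001 0.023 0 0 0 -1;-0.019 0 0.023 0 0 0 -1;0 0 0 0 0 0 -1;0 0 0 0 0 0 -1'; python3 go.py 16 -3 36 .48
python3 -m handwheel '0.001 0 0.003 0 0 0 -1;0 0 0 0 0 0 -1'
```

```text
clock: 11.55
eef_pos: [0.6305, 0.0163, 0.0389]
orientation: [3.137, 0.488, -3.079]
wrist_force: [-1.5, 0.6, -1.0]
gripper_width: -0.0002
grasp_force: 0.0
t11.55 tray [15.1 -3. ] z38.9 F [-1.5  0.6 -1. ] w-0.2 g0.0
rot [0.005 0.008 0.002] shift before rot [0.0006 0.     0.0029] after rot [0.0006 0.     0.0029]
clock: 11.72
eef_pos: [0.6294, 0.0163, 0.036]
orientation: [3.138, 0.488, -3.079]
wrist_force: [0.4, 0.9, 0.3]
gripper_width: -0.0002
grasp_force: 0.0
```

Step down until contact.

```bash
for k in 1; do :; done
python3 -m handwheel '0.001 0 0.002 0 0 0 -1;0 0 0 0 0 0 -1' | grep -E 'pos|wrist_f'
python3 -m handwheel '0.001 0 0.002 0 0 0 -1;0 0 0 0 0 0 -1'| grep -E 'pos|wrist_f'
python3 -m handwheel '0.001 0 0.001 0 0 0 -1;0 0 0 0 0 0 -1'| grep -E 'pos|wrist_f'
```

```text
eef_pos: [0.631, 0.0163, 0.0356]
wrist_force: [-0.4, 0.9, 5.0]
eef_pos: [0.6329, 0.0163, 0.0354]
wrist_force: [-4.5, -0.1, 14.3]
eef_pos: [0.6335, 0.0163, 0.0353]
wrist_force: [-7.1, -0.1, 21.3]
```

```bash
python3 -m handwheel '0.0108 0 -0.005 0 0 0 -1;0.0106 0 -0.0056 0 0 0 -1;0.0106 0 -0.0056 0 0 0 -1;0.0106 0 -0.0056 0 0 0 -1;0 0 0 0 0 0 -1'; python3 go.py
python3 - <<'E'
from h import *
p,d=camera("scene");cv2.imwrite("pics/s4.png",cv2.resize(p[185:335,250:450,::-1],None,fx=4,fy=4,interpolation=cv2.INTER_CUBIC))
E
```

```text
clock: 12.63
eef_pos: [0.5865, 0.013, 0.0352]
orientation: [3.138, 0.501, -3.079]
wrist_force: [-6.5, -0.7, 23.6]
gripper_width: 0.0002
grasp_force: 12.0
t12.63 tray [-29.   -3.6] z35.2 F [-6.5 -0.7 23.6] w0.2 g12.0
```

View pics/s4.png

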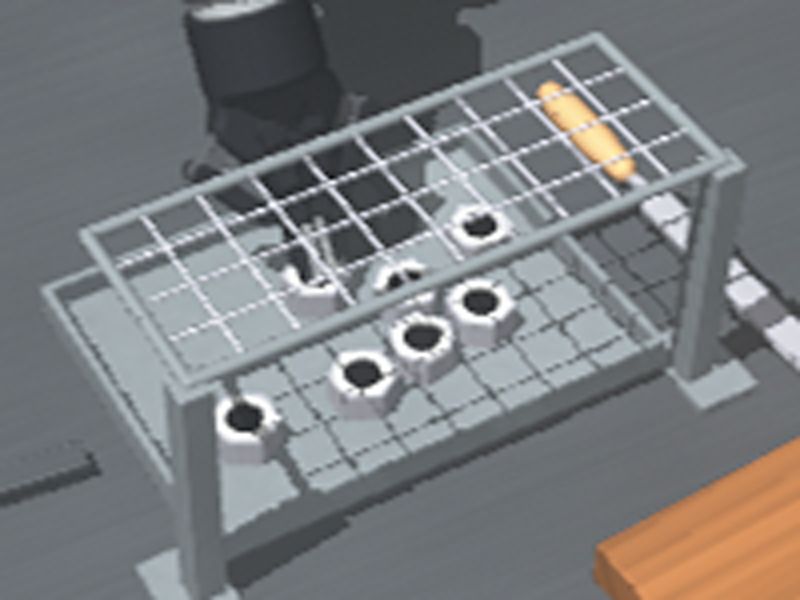

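Drag works: F moved to ~(315,280), everything else unmoved. I continue dragging F to the near right quarter.

```bash
python3 -m handwheel '0.0046 -0.012 -0.0025 0 0 0 -1;0.0046 -0.012 -0.0025 0 0 0 -1;0.0046 -0.012 -0.0025 0 0 0 -1;0.0046 -0.012 -0.0025 0 0 0 -1;0.0046 -0.012 -0.0025 0 0 0 -1;0 0 0 0 0 0 -1;-0.01 0 -0.02 0 0 0 -1;0 0 0 0 0 0 -1';python3 go.py 8 41 39 .48;  python3 -c "
from h import *
print(manip.observe()['q'].round(3))
p,d=camera('scene');cv2.imwrite('pics/s5.png',cv2.resize(p[185:335,250:450,::-1],None,fx=4,fy=4,interpolation=cv2.INTER_CUBIC))"
```

```text
clock: 13.35
eef_pos: [0.5612, -0.0492, 0.0559]
orientation: [3.139, 0.494, -3.079]
wrist_force: [0.6, 1.1, 0.9]
gripper_width: 0.0001
grasp_force: 0.0
t13.35 tray [-57.9 -64.3] z55.9 F [0.6 1.1 0.9] w0.1 g0.0
rot [0.004 0.014 0.002] shift before rot [-0.0502  0.105   0.0466] after rot [-0.0507  0.1053  0.0455]
[-0.145  0.123 -0.922  0.042  0.1   -0.183]
```

View pics/s5.png

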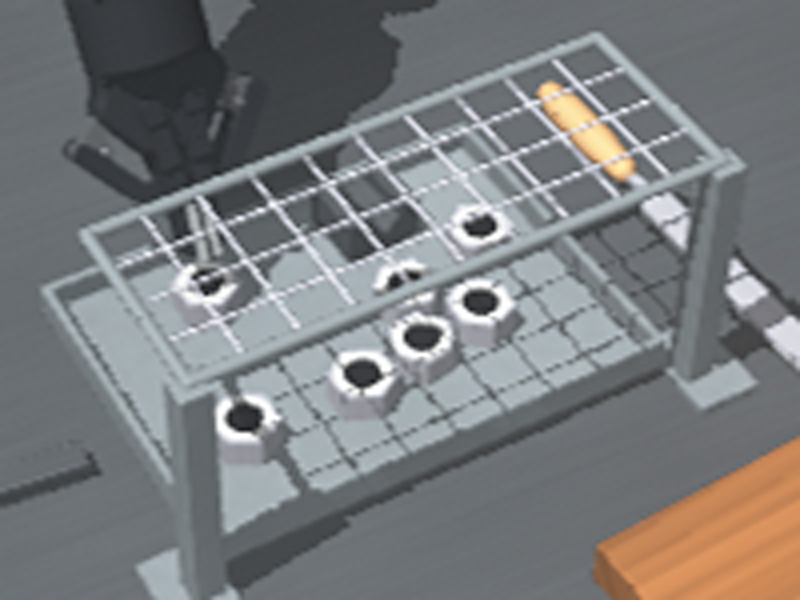

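F now lies at ~(205,285) in the near-right quarter; E (403,282), B (424,338), A' (362,375), C (482,302) unmoved. Next E.

```bash
python3 -m handwheel '-0.008 0.035 0.01 0 0 0 -1;-0.015 0.035 0.01 0 0 0 -1;-0.015 0.035 0.013 0 0 0 -1;-0.012 0 0.0135 0 0 0 -1;0 0 0 0 0 0 -1;0 0 0 0 0 0 -1';python3 go.py 8 41 39 .48
```

```text
clock: 13.9
eef_pos: [0.6202, 0.062, 0.0356]
orientation: [3.137, 0.491, -3.078]
wrist_force: [1.5, 1.4, 5.1]
gripper_width: -0.0001
grasp_force: 2.6
t13.90 tray [ 7.6 43.3] z35.6 F [1.5 1.4 5.1] w-0.1 g2.6
rot [0.007 0.011 0.004] shift before rot [-0.0019 -0.0023 -0.0028] after rot [-0.0019 -0.0023 -0.0028]
```

```bash
python3 -m handwheel '0.002 0 0.0035 0 0 0 -1;0 0 0 0 0 0 -1;0.0051 -0.0105 -0.0026 0 0 0 -1;0.0051 -0.0105 -0.0026 0 0 0 -1;0.0051 -0.0105 -0.0026 0 0 0 -1;0.0051 -0.0105 -0.0026 0 0 0 -1;0 0 0 0 0 0 -1'
python3 -m handwheel '0.0103 -0.0015 -0.0053 0 0 0 -1;0.0103 -0.0015 -0.0053 0 0 0 -1;0.0103 -0.0015 -0.0053 0 0 0 -1;0 0 0 0 0 0 -1;-0.01 0 -0.02 0 0 0 -1;0 0 0 0 0 0 -1';python3 go.py 53 27 43 .65;python3 - <<'E'
from h import *
for n in("top","scene"):
    p,d=camera(n);cv2.imwrite(f"pics/{n}9.png",p[:,:,::-1])
    m=(p.min(2)>175).astype('uint8');
    m=cv2.morphologyEx(m,cv2.MORPH_CLOSE,np.ones((3,3)))
    k,l,st,c=cv2.connectedComponentsWithStats(m)
    for i in range(1,k):
        t=tray(plane(n,*c[i],.025))*1e3
        if st[i,4]>15 and abs(t[0])<130 and abs(t[1])<150:print(n,st[i,4],t.round())
E
```

```text
clock: 14.48
eef_pos: [0.6029, 0.0165, 0.0353]
orientation: [3.136, 0.5, -3.08]
wrist_force: [-2.4, 1.0, 21.9]
gripper_width: 0.0003
grasp_force: 10.9
clock: 14.98
eef_pos: [0.5641, 0.0097, 0.0549]
orientation: [3.138, 0.492, -3.08]
wrist_force: [0.9, -0.2, 1.1]
gripper_width: 0.0001
grasp_force: 0.0
t14.98 tray [-51.6  -5.7] z54.9 F [ 0.9 -0.2  1.1] w0.1 g0.0
rot [ 0.004 -0.158  0.001] shift before rot [-0.0866  0.0323  0.06  ] after rot [-0.076   0.0327  0.0728]
top 101 [ 83. -18.]
top 69 [83. 33.]
top 41 [  90. -106.]
top 25 [79. 71.]
top 16 [ 75. 107.]
top 187 [40. 33.]
top 17 [ 43. -81.]
top 31 [  40. -105.]
top 113 [-14. 103.]
top 31 [-33. -19.]
top 76 [-48. -72.]
scene 1045 [-47.  24.]
scene 46 [-74.  43.]
scene 32 [ -91. -106.]
scene 346 [46. 25.]
scene 23 [108.  73.]
scene 41 [ 48. -79.]
scene 56 [  50. -102.]
```

```bash
python3 -m handwheel '-0.025 0.015 0.008 0 0 0 -1;-0.025 0.017 0.008 0 0 0 -1;0 0 0 0 -0.125 0 -1;0 0 0 0 -0.125 0 -1;0 0 0 0 0 0 -1';python3 go.py 20 27 48 .75;python3 go.py 48 27 40 .75
```

```text
clock: 15.5
eef_pos: [0.6111, 0.0454, 0.0559]
orientation: [3.137, 0.671, -3.08]
wrist_force: [-2.0, -0.1, -2.6]
gripper_width: -0.0001
grasp_force: 0.0
t15.50 tray [-2.5 27.2] z55.9 F [-2.  -0.1 -2.6] w-0.1 g0.0
rot [ 0.005 -0.079  0.001] shift before rot [-0.0127 -0.0003  0.0202] after rot [-0.0111 -0.0002  0.0211]
t15.50 tray [-2.5 27.2] z55.9 F [-2.  -0.1 -2.6] w-0.1 g0.0
rot [ 0.005 -0.079  0.001] shift before rot [-0.0297 -0.0005  0.0438] after rot [-0.0262 -0.0002  0.046 ]
```

```bash
python3 -m handwheel '-0.0127 0 0.02 0 0 0 -1;-0.01 0 0.012 0 0 0 -1;0 0 0 0 0 0 -1;0 0 0 0 0 0 -1';python3 go.py 48 27 40 .75
```

```text
clock: 15.83
eef_pos: [0.6537, 0.0477, 0.0486]
orientation: [3.137, 0.671, -3.081]
wrist_force: [-0.2, 0.2, 0.1]
gripper_width: -0.0003
grasp_force: 0.0
t15.83 tray [40.2 26.9] z48.6 F [-0.2  0.2  0.1] w-0.3 g0.0
rot [ 0.005 -0.079  0.   ] shift before rot [-0.0007  0.      0.0116] after rot [0.0002 0.0001 0.0116]
```

```bash
python3 -m handwheel '0.001 0 0.004 0 -0.08 0 -1;0 0 0.004 0 0 0 -1;0 0 0 0 0 0 -1';python3 go.py 46 27 39 .75
python3 -m handwheel '0.002 0 0.0035 0 0 0 -1;0 0 0 0 0 0 -1';python3 go.py 46 27 39 .75
```

```text
clock: 16.08
eef_pos: [0.6558, 0.0479, 0.0403]
orientation: [3.137, 0.746, -3.081]
wrist_force: [0.3, -0.0, -0.2]
gripper_width: -0.0002
grasp_force: 0.0
t16.08 tray [42.3 27. ] z40.3 F [ 0.3 -0.  -0.2] w-0.2 g0.0
rot [ 0.005 -0.004  0.   ] shift before rot [-0.0019 -0.      0.0035] after rot [-0.0019 -0.      0.0035]
clock: 16.25
eef_pos: [0.6602, 0.0483, 0.0393]
orientation: [3.137, 0.752, -3.081]
wrist_force: [0.5, 0.5, 0.4]
gripper_width: 0.0003
grasp_force: 0.0
t16.25 tray [46.7 27.2] z39.3 F [0.5 0.5 0.4] w0.3 g0.0
rot [0.005 0.002 0.   ] shift before rot [ 0.0008 -0.0002 -0.0003] after rot [ 0.0008 -0.0002 -0.0003]
```

```bash
python3 -m handwheel '0.003 0 0.003 0 0 0 -1;0.001 0 0.0015 0 0 0 -1;0 0 0 0 0 0 -1';python3 go.py 46 27 35 .75
```

```text
clock: 16.5
eef_pos: [0.6631, 0.0486, 0.0363]
orientation: [3.137, 0.76, -3.081]
wrist_force: [-0.1, -0.0, 7.3]
gripper_width: -0.0003
grasp_force: 3.6
t16.50 tray [49.6 27.2] z36.3 F [-0.1 -0.   7.3] w-0.3 g3.6
rot [0.005 0.01  0.   ] shift before rot [ 0.0035 -0.0002 -0.0016] after rot [ 0.0036 -0.0002 -0.0015]
```

```bash
python3 -m handwheel '0.002 0 0.0025 0 0 0 -1;0 0 0 0 0 0 -1;0.0074 -0.0015 -0.0067 0 0.04 0 -1;0.0077 -0.0015 -0.0064 0 0.04 0 -1;0.0079 -0.0015 -0.0061 0 0.04 0 -1;0.0082 -0.0015 -0.0058 0 0.04 0 -1;0 0 0 0 0 0 -1';python3 go.py 8 22 35 .6
```

```text
clock: 17.08
eef_pos: [0.6265, 0.0402, 0.0356]
orientation: [3.137, 0.603, -3.08]
wrist_force: [-7.7, -0.3, 22.3]
gripper_width: 0.0001
grasp_force: 11.1
t17.08 tray [12.6 21.1] z35.6 F [-7.7 -0.3 22.3] w0.1 g11.1
rot [0.005 0.003 0.001] shift before rot [ 0.0042  0.001  -0.0021] after rot [ 0.0042  0.0009 -0.0021]
```

```bash
python3 -m handwheel '0.0055 0 -0.004 0 0 0 -1;0 0 0 0 0 0 -1;-0.006 0 -0.01 0 0 0 -1;0 0 -0.04 0 0.06 0 -1;0 0 -0.04 0 0.06 0 -1;0 0 -0.04 0 0.06 0 -1;0 0 -0.04 0 0.06 0 -1;0 0 -0.04 0 0.06 0 -1'
python3 -m handwheel '0.03 0 -0.02 0 0 0 -1;0.03 0 -0.02 0 0 0 -1;0 0 0 0 0 0 -1'
python3 - <<'E'
from h import *
t,_=camera("top");s,_=camera("scene")
a=cv2.resize(t[185:270,250:380,::-1],(520,340),interpolation=cv2.INTER_CUBIC)
b=cv2.resize(s[230:310,250:400,::-1],None,fx=4,fy=4,interpolation=cv2.INTER_CUBIC)
o=np.zeros((600,640,3),np.uint8);o[:260,:600]=b[:260];o[260:,:520]=a;cv2.imwrite("pics/fin.png",o)
E
```

```text
clock: 17.75
eef_pos: [0.5244, 0.0331, 0.2123]
orientation: [3.138, 0.305, -3.079]
wrist_force: [2.5, -0.4, -0.8]
gripper_width: 0.0004
grasp_force: 0.0
clock: 18.0
eef_pos: [0.4539, 0.0286, 0.2323]
orientation: [3.138, 0.308, -3.079]
wrist_force: [-0.0, 0.7, -0.4]
gripper_width: 0.0004
grasp_force: 0.0
```

View pics/fin.png

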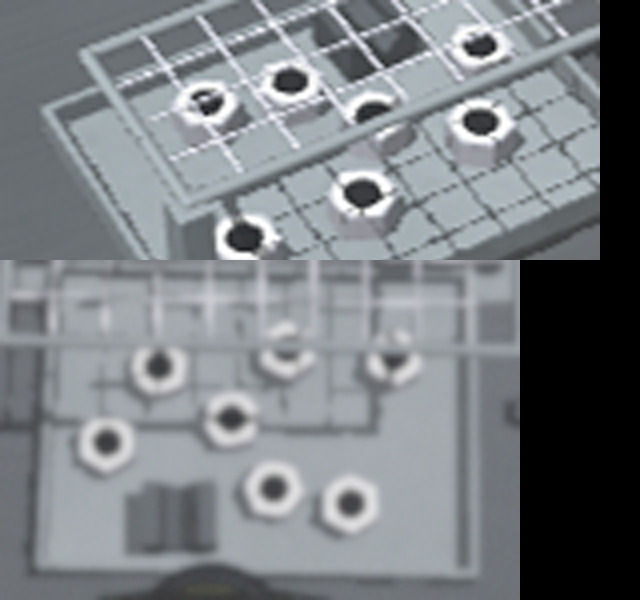

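All seven are flat, single layer. Scene half: nuts at (207,102), (290,82), (374,113), (480,45), (480,123), (363,195), (245,237). Top half: (158,367), (287,350), (393,357), (232,418), (107,442), (273,488), (350,503). Check the spacings.

```bash
python3 - <<'E'
from h import *
s=[(207,102),(290,82),(372,113),(480,45),(480,123),(363,195),(245,237)]
t=[(350,503),(273,488),(232,418),(107,442),(158,367),(287,350),(393,357)]
from scipy.spatial.distance import pdist,squareform
P=[]
for a,b in zip(s,t):
    p,e=tri((250+a[0]/4-.4,230+a[1]/4-.4),(250+b[0]/4-.4,185+(b[1]-260)/4-.4));P.append(tray(p)*1e3);print(P[-1].round(),"z",(p[2]*1e3).round(1))
for Q in (P,[tray(plane("top",250+b[0]/4-.4,185+(b[1]-260)/4-.4,.025))*1e3 for b in t],[tray(plane("scene",250+a[0]/4-.4,230+a[1]/4-.4,.025))*1e3 for a in s]):
    D=squareform(pdist(Q));D[D==0]=999;print(D.min(1).round())
E
```

```text
[-55. -63.] z 26.1
[-45. -11.] z 25.3
[ 3. 18.] z 27.3
[-14. 104.] z 26.1
[40. 70.] z 24.7
[ 54. -19.] z 24.3
[ 49. -93.] z 25.8
[53. 53. 56. 64. 64. 63. 74.]
[54. 54. 57. 64. 63. 62. 74.]
[52. 52. 55. 66. 64. 65. 74.]
```

```bash
python3 go.py -48 -63 60 .3; python3 go.py -48 -63 37 .3
```

```text
t18.10 tray [-157.1   19.8] z231.2 F [0.6 0.9 0.5] w-0.1 g0.0
rot [0.004 0.01  0.003] shift before rot [-0.0514 -0.0837  0.1959] after rot [-0.0536 -0.0828  0.1957]
t18.10 tray [-157.1   19.8] z231.2 F [0.6 0.9 0.5] w-0.1 g0.0
rot [0.004 0.01  0.003] shift before rot [-0.0444 -0.0838  0.2178] after rot [-0.0468 -0.0828  0.2177]
```

```bash
python3 -m handwheel '-0.017 -0.021 0.025 0 0 0 -1;-0.017 -0.021 0.034 0 0 0 -1;-0.0174 -0.021 0.034 0 0 0 -1;0 -0.0207 0.034 0 0 0 -1;0 0 0.034 0 0 0 -1;0 0 0.034 0 0 0 -1;0 0 0 0 0 0 -1;0 0 0 0 0 0 -1'; python3 go.py -48 -63 37 .3
```

```text
clock: 18.77
eef_pos: [0.5664, -0.0455, 0.0587]
orientation: [3.137, 0.302, -3.079]
wrist_force: [0.1, 0.1, 0.8]
gripper_width: 0.0001
grasp_force: 0.0
t18.77 tray [-52.5 -60.9] z58.7 F [0.1 0.1 0.8] w0.1 g0.0
rot [0.005 0.002 0.002] shift before rot [ 0.0021 -0.0022  0.022 ] after rot [ 0.0021 -0.0021  0.022 ]
```

```bash
python3 -m handwheel '0.002 -0.002 0.02 0 0 0 -1;0.001 0 0.003 0 0 0 -1;0 0 0 0 0 0 -1'; python3 go.py -48 -63 35.5 .3
```

```text
clock: 19.02
eef_pos: [0.5724, -0.0472, 0.0394]
orientation: [3.138, 0.308, -3.079]
wrist_force: [0.1, 0.9, -0.7]
gripper_width: 0.0001
grasp_force: 0.0
t19.02 tray [-46.7 -62.9] z39.4 F [ 0.1  0.9 -0.7] w0.1 g0.0
rot [0.004 0.008 0.003] shift before rot [ 0.0024 -0.0001  0.0033] after rot [ 0.0024 -0.0001  0.0033]
```

```bash
python3 -m handwheel '0.001 0 0.004 0 0 0 -1;0.001 0 0.0035 0 0 0 -1;0 0 0 0 0 0 -1'; python3 go.py
```

```text
clock: 19.27
eef_pos: [0.5758, -0.0473, 0.0346]
orientation: [3.139, 0.314, -3.078]
wrist_force: [-4.5, 0.0, 15.4]
gripper_width: 0.0001
grasp_force: 7.5
t19.27 tray [-43.3 -63.3] z34.6 F [-4.5  0.  15.4] w0.1 g7.5
```

```bash
python3 -m handwheel '0.0003 -0.009 0.001 0 0 0 -1;0 -0.009 0 0 0 0 -1;0 -0.009 0 0 0 0 -1;0 0 0 0 0 0 -1;-0.006 0 -0.02 0 0 0 -1;-0.003 0.026 0.001 0 0 0 -1;0 0.026 0 0 0 0 -1;0 0.026 0 0 0 0 -1';python3 -m handwheel '0 0 0 0 0 0 -1'; python3 go.py -38 -11 37 .3
```

```text
clock: 19.93
eef_pos: [0.5735, 0.0042, 0.0529]
orientation: [3.138, 0.311, -3.08]
wrist_force: [0.1, 0.4, -0.6]
gripper_width: -0.0004
grasp_force: 0.0
clock: 20.02
eef_pos: [0.5725, 0.0073, 0.0523]
orientation: [3.136, 0.31, -3.075]
wrist_force: [-0.9, 0.8, -0.4]
gripper_width: 0.0001
grasp_force: 0.0
t20.02 tray [-43.2  -8.5] z52.3 F [-0.9  0.8 -0.4] w0.1 g0.0
rot [0.007 0.01  0.006] shift before rot [-0.0003 -0.0026  0.0161] after rot [-0.0005 -0.0025  0.0161]
```

```bash
python3 -m handwheel '0 -0.0025 0.016 0 0 0 -1;0.001 0 0.003 0 0 0 -1;0.001 0 0.003 0 0 0 -1;0 0 0 0 0 0 -1'; python3 go.py
```

```text
clock: 20.35
eef_pos: [0.5818, 0.0019, 0.0344]
orientation: [3.137, 0.317, -3.079]
wrist_force: [-8.7, 2.0, 29.0]
gripper_width: -0.0001
grasp_force: 14.1
t20.35 tray [-34.4 -14.4] z34.4 F [-8.7  2.  29. ] w-0.1 g14.1
```

```bash
python3 -m handwheel '0.0075 -0.002 -0.0025 0 0 0 -1;0.0075 -0.002 -0.0025 0 0 0 -1;0 0 0 0 0 0 -1;-0.006 0 -0.02 0 0 0 -1;0 0 -0.04 0 0 0 -1;0 0 -0.04 0 0 0 -1;0.03 0 -0.03 0 0 0 -1;0.03 0 -0.03 0 0 0 -1'
python3 -m handwheel '0.03 0 -0.03 0 0 0 -1;0.03 0 -0.03 0 0 0 -1;0 0 0 0 0 0 -1'
cat > fin.py <<'E'
from h import *
from scipy.spatial.distance import pdist,squareform
# refine bore centres: centroid of dark bore pixels near the expected positions, both views, at top-face height
G=[(-55,-88),(-58,-16),(3,18),(-14,104),(40,70),(54,-19),(49,-93)]
for n in("top","scene"):
    p,_=camera(n);g=p.min(2).astype(float);Q=[]
    for q in G:
        w=world(np.array(q)/1e3)
        for it in range(4):
            u,v=proj(n,[*w,.025]);r=7
            y,x=np.mgrid[int(v)-r:int(v)+r+1,int(u)-r:int(u)+r+1]
            k=((x-u)**2+(y-v)**2<49)&(g[y,x]<75)
            if k.sum()<4:break
            w=plane(n,x[k].mean(),y[k].mean(),.025)[:2]
        Q.append(tray(w)*1e3);print(n,q,Q[-1].round(),k.sum())
    D=squareform(pdist(Q));D[D==0]=999;print(D.min(1).round())
E
python3 fin.py
```

```text
clock: 21.02
eef_pos: [0.4642, -0.0107, 0.168]
orientation: [3.139, 0.312, -3.079]
wrist_force: [-0.6, -1.4, 0.5]
gripper_width: 0.0002
grasp_force: 0.0
clock: 21.27
eef_pos: [0.3856, -0.0155, 0.207]
orientation: [3.139, 0.312, -3.08]
wrist_force: [-0.0, 0.3, -0.6]
gripper_width: 0.0
grasp_force: 0.0
top (-55, -88) [-51. -89.] 7
top (-58, -16) [-57. -16.] 9
top (3, 18) [ 4. 18.] 10
top (-14, 104) [-14. 104.] 10
top (40, 70) [40. 69.] 10
top (54, -19) [ 54. -19.] 0
top (49, -93) [ 49. -93.] 2
[73. 70. 63. 64. 63. 63. 74.]
scene (-55, -88) [-50. -87.] 25
scene (-58, -16) [-57. -15.] 19
scene (3, 18) [ 0. 19.] 23
scene (-14, 104) [-13. 105.] 26
scene (40, 70) [40. 71.] 36
scene (54, -19) [ 54. -19.] 42
scene (49, -93) [ 49. -93.] 46
[73. 66. 65. 63. 63. 66. 74.]
```

Every gap is at least 62 mm, each quarter is occupied, and both views agree.

```bash
python3 -c "
from cell import manip
print(manip.job_done())"
```

```text
the job is handed in; nothing more can be done
None
```

The job is handed in at about 21 s of the 72 s allowed: by my camera measurements all seven nuts lie flat, their centres are at least 62 mm apart and every quarter of the tray holds one, and I saw no contact with the guard, V-block or other tools.

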